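# Seat the brass blank in the inclined, floating die

### The arm

A 6-joint arm with a two-finger parallel gripper is mounted at the origin on the work surface. World frame = base frame: x ahead of the robot, y to its left, z up, the work surface at z = 0. Lengths are in m, angles in degrees, forces in N, time in s.
With the tool pointing down it reaches from about 0.325 to 0.75 m from the base axis. Payload 7.6 kg.
Tool frame: the origin (TCP) lies on the centre line of the jaws, within the pads' length; the fingertips stand 22 mm ahead of it and the grasp point (between the pads) lies 3 mm ahead of it; z points along the fingers, y is the line along which they close (so a half turn about z gives the same grasp; the last joint's range is limited). The gripper opens to 85 mm and grips with 20 to 120 N. Pads are 22 mm wide; open, the fingers measure 114 mm over their backs; the gripper's body (76 mm by 85 mm) begins 54 mm behind the grasp point. The pads swing forward as they close: fully open they stand 13 mm farther back than shut.
Start: joints at [-67.626, 2.991, 80.254, -0, 96.75, -4.028], TCP at [0.233, -0.47, 0.253] pointing down, gripper open.
Joint ranges: [-166.34, 166.34], [-52.06, 124.39], [6.96, 135.62], [-60.46, 240.46], [14.63, 156.25], [-167.68, 167.68]. Speed limits (degrees/s): [147.25, 147.25, 172.46, 180, 180, 180].

### API

Orientations are given as [roll, pitch, yaw] about the fixed x, y, z axes, in that order (R = Rz(yaw) Ry(pitch) Rx(roll)).
In Python, from rig import robot gives the robot as it stands.
- The arm moves only by the shell command python3 -m jog 'ROWS'. ROWS is text: rows parted by semicolons, each of 7 numbers parted by spaces: the opening, from -1 (shut) to 1 (fully open), then the shift along the tool's x, y, z in units of 30 mm (1.0 is 30 mm), then the turn, a rotation vector about the tool's x, y, z in units of 8 degrees (1.0 is 8 degrees). A call has 1 to 10 rows; each row is the pose to reach, as a shift and turn from the pose commanded when the call began, along the tool's axes at that moment; what a row does not reach only later rows make up. A row lasts 1/8 s, in which the tool goes at most 62.5 mm and 10.7 degrees, less where a joint would pass 70% of its speed; a pose out of reach is approached as far as the arm can. A call with a gripper value outside its range is refused whole. The fingers move at their own pace and stop on an object; the grip force is fixed at half the most. Time passes only in rows, so rows that repeat a pose let the fingers close. It gives the time, the measured TCP pose, the force, the opening and the grip force at its end, in the units of the state.
- robot.state(): the state, without advancing time (a new reading comes with each control period).
- robot.read_camera(name): name is "side" or "top" or "wrist"; returns (picture, depth): 480x640x3 uint8, blue, green, red; 480x640 float32, m along the optical axis (not along the pixel's ray), 0 where there is no reading.
- robot.camera_info(name): a dict with "fx", "fy", "cx", "cy" (pixels), "origin" and "orientation" of the camera in the world. Camera axes: x right, y down, z forward; pixel columns grow to the right and rows downward; lengths in m; the calibration is good to about 2 mm. The wrist camera is an equidistant fisheye: a pixel r from the principal point sees the ray r / f radians off the axis. A picture is of the moment at which its call begins: read the wrist's pose just before it. camera_info takes no time and is no camera call; for the wrist camera it gives the pose at the moment of the call.
- robot.finish_job(): hands the job in; it is judged then, once.
The state is a dict: "time": time; "joint_positions": joint angles; "dq": joint speeds; "joint_efforts": joint torques, N m; "position": TCP position; "orientation": TCP orientation; "wrist_force": force on the tool from outside, world axes, zero at the start; "torque": the same for the moment, N m; "opening": opening from 0.0 (shut) to 1.0 (fully open); "grasp_force": force on a finger pad.
Only numpy, scipy, OpenCV 4.12 (cv2) and the standard library are available. Lean on these libraries where they do the work, as an engineer would, in place of code of your own. Each camera call takes 0.05 s, during which the arm holds its last target. There are 200 camera calls.

### The job

Take the oblong brass blank from the soldering tile and load it into the matching oblong recess of the die on the inclined green stand, fully home: lying flat on the floor of the recess, released and at rest. The dark die insert slides sideways in its bed and may stand several millimetres off centre, so feel for the recess and ease the blank in without slamming or forcing it. Leave the round copper blank, the flux bowl and the hammer where they are.

Things in the scene. Friction and masses are not known exactly. Their poses are not given: they have to be found in the camera images.
- blank: Oblong brass blank, a plain plate 90 mm (its x) by 50 mm (its y) by 12 mm (its z), edges slightly rounded, about 0.4 kg; lies flat on the tile. Origin: centre of its underside. A half turn about z gives the same shape. Best pinched across its 50 mm width at mid-length.
- bed: Grey bed plate of the green die stand, 195 x 170 mm, fixed, inclined 28 degrees. Origin on its upper face, under the middle of the die insert's travel. z: normal of that face, leaning away from the robot and to its right (towards the tile); x: up the slope, to the left and back; y: level. Two steel pillars, 22 mm thick, 55 mm tall, at x = 92, y = +-68 mm; guide strips 11 mm high at x = +-71 mm.
- rim_mid (a point): Fixed to the bed, 14 mm above its origin, bed axes: level with the top of the die insert, a dark steel block 126 mm (x) by 100 mm (y) that lies on the bed. The insert slides stiffly (about 8 N) along y only and starts anywhere within 6 mm of centre (stops at 7 mm); its place is not reported: feel for it. Along x it is always centred here.
- seat_mid (a point): Fixed to the bed, 6 mm above its origin, bed axes: level with the bright recess floor. Recess in the insert's middle: 93 mm (x) by 52.5 mm (y), 8 mm deep, no lead-in; both long walls are cut away for x = -24 to 24 mm, out to the sides and down to the floor, as finger room. A seated blank has its origin here but for y, and stands 4 mm proud.
- disc: Round copper blank, 60 mm diameter, 12 mm thick, origin at the centre of its underside; lies on the other half of the tile; not to be used.
- tile: Fixed white soldering tile with a grey mesh top, 150 mm (x) by 270 mm (y) by 12 mm thick, origin at the centre of its underside. The two blanks lie on it about 140 mm apart, either one at either end.
- bowl: White ceramic flux bowl, 84 mm across, 35 mm high, origin at the centre of its foot; a bystander.
- hammer: Hammer 240 mm long lying on the bench beyond the tile, origin under it; a bystander.
Things that resemble listed ones, but are neither listed nor needed, are in the scene too. What is meant by the blank is not blue or purple, and is the larger of those in its own colour.

How it is judged (in metres and radians):
At the end, for the whole second after the job is handed in: The brass blank lies in the recess of the die insert, flat on its floor: its underside at most 1.8 mm above the floor and within 0.035 rad of parallel to it, long side along the slope, within 5 mm of the bed origin along the slope and 11 mm across it; at rest and released (z of blank in the frame of bed between 0.004 and 0.0078 m and angle between the z axis of blank and the z axis of bed, either way round below 0.035 rad and angle between the x axis of blank and the x axis of bed, either way round below 0.08 rad and x of blank in the frame of bed between -0.005 and 0.005 m and y of blank in the frame of bed between -0.011 and 0.011 m and linear speed of blank below 0.01 m/s and angular speed of blank below 0.1 rad/s and contact force between blank and the fingers below 0.1 N); the robot touches nothing.
It fails at once if the blank is slammed or forced against the die (over 60 N) (contact force between blank and bed above 60 N).
It fails at once if the round copper blank is moved more than 25 mm (distance of disc from where it was at the start of the episode above 0.025 m).
It fails at once if the flux bowl is moved more than 25 mm (distance of bowl from where it was at the start of the episode above 0.025 m).
It fails at once if the hammer is moved more than 25 mm (distance of hammer from where it was at the start of the episode above 0.025 m).
It also fails if it takes over 48 s, if anything falls off the work surface, if the arm or the gripper's body presses on something with over 40 N, if the wrist force passes 120 N, or if a joint passes its speed limit or range.

## Working session

There is one attempt and no reset: what is moved stays moved. The work goes in short steps, Python scripts to look and compute and a shell command to move; the robot and the scene stay as the last step left them, time stands still between calls to the robot, and variables do not carry over. Pictures are saved under pics/ and viewed, at most 10 in all, crops included, and the job is handed in when it is done.

```bash
mkdir -p pics; ls; cat > h.py <<'E'
import numpy as np, cv2
from scipy.spatial.transform import Rotation as Ro
from rig import robot
def Rm(o): return Ro.from_euler('xyz',o,degrees=True).as_matrix()
def cloud(n):
    im,d=robot.read_camera(n); c=robot.camera_info(n)
    v,u=np.mgrid[:480,:640]
    P=np.stack([(u-c['cx'])/c['fx']*d,(v-c['cy'])/c['fy']*d,d],-1)
    return im,d,P@Rm(c['orientation']).T+np.array(c['origin'])
E
python3 - <<'E'
from h import *
for n in("top","side"):
    im,d,P=cloud(n); cv2.imwrite(f'pics/{n}.png',im); np.savez(f'{n}.npz',im=im,d=d,P=P); print(n,robot.camera_info(n),(d>0).mean())
print(robot.state())
E
```

```text
pics
top {'fx': 542.1855270446, 'fy': 542.1855270446, 'cx': 317.02765145583516, 'cy': 240.39638352710287, 'origin': array([0.38044438, 0.03403918, 1.15739207]), 'orientation': array([-1.72131288e+02,  6.84792477e-02, -9.02572265e+01])} 0.995810546875
side {'fx': 499.07248867714594, 'fy': 499.07248867714594, 'cx': 310.1620494746439, 'cy': 243.46074653831442, 'origin': array([0.2976542 , 0.84043788, 0.6164657 ]), 'orientation': array([-1.23329843e+02,  8.79281604e-02, -1.64376153e+02])} 0.995966796875
{'time': 0.1, 'joint_positions': array([-6.76264364e+01,  3.02338546e+00,  8.03082021e+01,  6.70812969e-04,
        9.67483440e+01, -4.02726163e+00]), 'dq': array([-0.07162602, -0.08052813, -0.09205672, -0.00922835, -0.08049059,
       -0.04913338]), 'joint_efforts': array([ 1.59878669e-03, -3.82580638e+01, -3.60984457e+01, -1.63667420e-05,
        4.77159701e-03,  3.47428863e-05]), 'position': array([ 0.23337796, -0.47001081,  0.25254986]), 'orientation': array([-1.79920313e+02, -6.27831525e-03,  2.64008992e+01]), 'wrist_force': array([ 0.03764167, -0.0628853 ,  0.14824393]), 'torque': array([ 0.07745588, -0.00980724,  0.02189727]), 'grasp_force': 0.0, 'opening': 1.0005731890389198}
```

View pics/top.png

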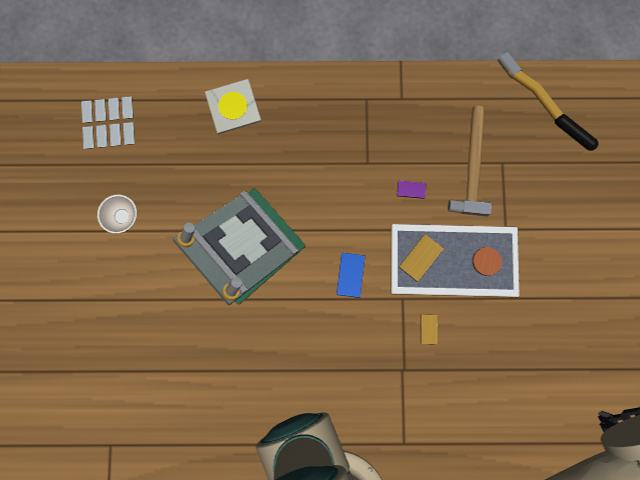

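View pics/side.png

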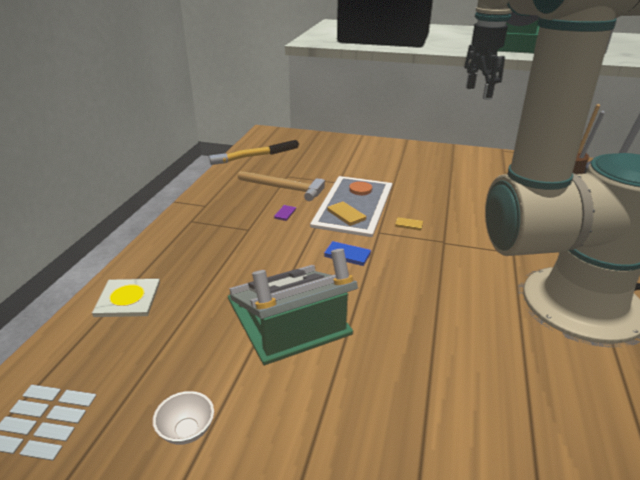

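The candidates are brass at top (421,258), on the tile, and brass at (429,329), smaller and off the tile. Blue (351,275) and purple (411,189) are excluded by colour. The one on the tile is larger, so I take that one. Next I measure it and the bed, and make a confirming crop.

```bash
python3 - <<'E'
from h import *
z=np.load('top.npz'); im,P=z['im'],z['P']
hsv=cv2.cvtColor(im,cv2.COLOR_BGR2HSV)
crop=cv2.resize(im[215:355,330:530],None,fx=4,fy=4,interpolation=cv2.INTER_NEAREST)[:560]
cv2.imwrite('pics/crop1.png',crop)
def rect(m,name):
    n,l,s,c=cv2.connectedComponentsWithStats(m.astype('uint8'))
    for i in range(1,n):
        if s[i,4]<150: continue
        Q=P[l==i]; zt=np.median(Q[:,2])
        r=cv2.minAreaRect((Q[:,:2]*1000).astype('float32')); print(name,c[i].round(),s[i,4],'z',zt.round(4),np.round(r[0],1),np.round(r[1],1),round(r[2],1))
print(hsv[258,421],hsv[329,429],hsv[262,487],hsv[275,351])
roi=np.zeros(im.shape[:2],bool); roi[225:360,380:530]=1
rect(roi&(hsv[...,0]>15)&(hsv[...,0]<25)&(hsv[...,1]>170),'brass')
rect(roi&(hsv[...,0]<13)&(hsv[...,1]>130),'disc')
rect((hsv[...,2]>200)&(hsv[...,1]<30)&roi,'tile')
# bed plane: nominal search around bed pixels
for (u,v) in [(195,250),(240,240),(262,212),(240,195),(290,245),(225,275),(215,235),(262,262)]:
    print((u,v),im[v,u],P[v,u].round(4))
E
```

```text
[ 21 160 172] [ 21 162 173] [ 11 162 167] [110 184 202]
disc [487. 261.] 623 z 0.0229 [ 428.7 -163.2] [ 58.  401.9] 22.0
tile [454. 261.] 2047 z 0.0111 [ 487.9 -177.4] [175.4 440.7] 5.2
(195, 250) [116 119 108] [0.5073 0.272  0.111 ]
(240, 240) [175 181 172] [0.5315 0.1898 0.0759]
(262, 212) [146 144 140] [0.5942 0.149  0.0469]
(240, 195) [102 100 102] [0.6315 0.196  0.0428]
(290, 245) [146 143 139] [0.5248 0.0906 0.0453]
(225, 275) [104 106 104] [0.4587 0.2134 0.1068]
(215, 235) [78 71 69] [0.5376 0.2349 0.1048]
(262, 262) [111 114 102] [0.4873 0.1457 0.0699]
```

View pics/crop1.png

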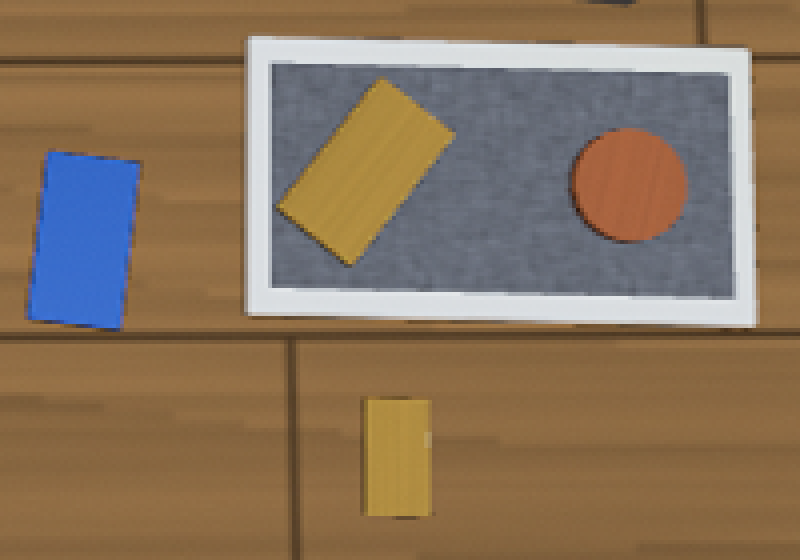

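The crop shows the larger brass plate on the grey mesh (crop 366,172), the disc at (630,185) and the small brass decoy off the tile at (398,458). The tile plate is the blank.

```bash
python3 - <<'E'
from h import *
z=np.load('top.npz'); im,P=z['im'],z['P']
hsv=cv2.cvtColor(im,cv2.COLOR_BGR2HSV)
m=np.zeros(im.shape[:2],np.uint8); m[230:287,396:450]=1
m&=((hsv[...,0]>15)&(hsv[...,0]<26)&(hsv[...,1]>120)).astype('uint8')
m=cv2.morphologyEx(m,cv2.MORPH_OPEN,np.ones((3,3)))
# cast rays onto z=0.024
c=robot.camera_info('top'); R=Rm(c['orientation']); o=np.array(c['origin'])
ct=max(cv2.findContours(m,0,cv2.CHAIN_APPROX_NONE)[0],key=cv2.contourArea)
r=cv2.minAreaRect(ct); px=np.vstack([[r[0]],cv2.boxPoints(r)])
d=np.c_[(px[:,0]-c['cx'])/c['fx'],(px[:,1]-c['cy'])/c['fy'],np.ones(5)]@R.T
W=o+d*((0.024-o[2])/d[:,2])[:,None]
print(r,np.median(P[m>0][:,2])); print(W.round(4)); e=W[2:]-W[1:-1]; print(np.linalg.norm(e,axis=1),np.degrees(np.arctan2(e[:,1],e[:,0])))
# bed
B=np.zeros(im.shape[:2],np.uint8)
cv2.fillPoly(B,[np.array([[175,238],[252,190],[303,246],[232,303]])],1)
Q=P[B>0]; C=im[B>0]
# RANSAC plane with tilt 28
rng=np.random.default_rng(0); best=(0,)
for _ in range(3000):
    a=Q[rng.choice(len(Q),3,False)]; n=np.cross(a[1]-a[0],a[2]-a[0]); l=np.linalg.norm(n)
    if l<1e-4: continue
    n/=l; n*=np.sign(n[2]); 
    if abs(np.degrees(np.arccos(n[2]))-28)>2: continue
    k=(abs((Q-a[0])@n)<.0015).sum()
    if k>best[0]: best=(k,n,a[0])
k,n,a=best; I=abs((Q-a)@n)<.0015; q=Q[I]; n=np.linalg.svd(q-q.mean(0),full_matrices=False)[2][2]; n*=np.sign(n[2])
print('n',n,np.degrees(np.arccos(n[2])),'azim',np.degrees(np.arctan2(n[1],n[0])),k,len(Q))
x=np.array([0,0,1.])-n*n[2]; x/=np.linalg.norm(x); y=np.cross(n,x)
F=np.stack([x,y,n]); ref=q.mean(0)
L=(P-ref)@F.T*1000
h=L[B>0][:,2]; print(np.histogram(h,bins=np.arange(-20,70,2)))
np.savez('bed.npz',F=F,ref=ref)
# rectified image in bed frame: 3px/mm scatter
Bd=cv2.dilate(B,np.ones((25,25)))
out=np.zeros((560,700,3),np.uint8); hm=np.zeros((560,700,3),np.uint8)
S=2.4
for (X,Y,Z),col in zip(L[Bd>0],im[Bd>0]):
    u,v=int(350-Y*S),int(280-X*S)
    if 2<u<697 and 2<v<557:
        out[v-2:v+3,u-2:u+3]=col
for g in range(-100,101,20):
    cv2.line(out,(int(350-g*S),0),(int(350-g*S),559),(0,0,255),1); cv2.line(out,(0,int(280-g*S)),(699,int(280-g*S)),(0,0,255) if g else (0,255,0),1)
cv2.imwrite('pics/bed.png',out)
E
```

```text
((420.7926940917969, 257.3626403808594), (23.753028869628906, 42.053192138671875), 38.290164947509766) 0.023203584246728193
[[ 0.5001 -0.1831  0.024 ]
 [ 0.481  -0.1357  0.024 ]
 [ 0.5507 -0.1925  0.024 ]
 [ 0.5192 -0.2308  0.024 ]
 [ 0.4501 -0.1739  0.024 ]]
[0.08991991 0.04956476 0.08958122] [ -39.18602431 -129.4867661   140.55189375]
n [ 0.31084744 -0.35703921  0.88085008] 28.25492088900324 azim -48.95633882047151 1648 7447
(array([   0,   14,   52,  118,  128,   74,   28,   52,  321, 1005,  967,
        532,  649,  712,  541,  528,  699,  498,  165,   23,   14,    8,
         10,    8,    9,   12,   12,    8,    9,   13,    8,   11,   11,
         14,    6,   18,   48,   55,   25,    3,    0,    0,    0,    0]), array([-20, -18, -16, -14, -12, -10,  -8,  -6,  -4,  -2,   0,   2,   4,
         6,   8,  10,  12,  14,  16,  18,  20,  22,  24,  26,  28,  30,
        32,  34,  36,  38,  40,  42,  44,  46,  48,  50,  52,  54,  56,
        58,  60,  62,  64,  66,  68]))
```

View pics/bed.png

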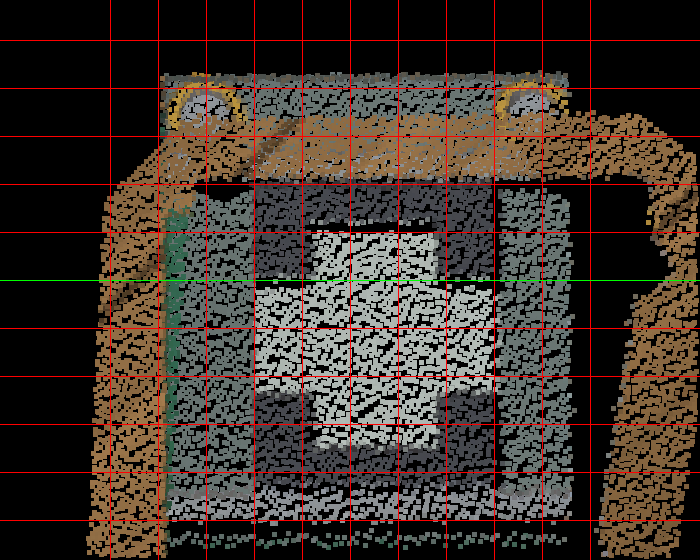

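The rectified bed view shows the pillars at the up-slope end, the dark insert and the bright cross-shaped recess floor. Next: sub-pixel edges by casting rays onto the proper planes.

```bash
cat > bed.py <<'E'
from h import *
def frame(az,tilt=28.):
    a,t=np.radians([az,tilt]); n=np.array([np.sin(t)*np.cos(a),np.sin(t)*np.sin(a),np.cos(t)])
    x=np.array([0,0,1.])-n*n[2]; x/=np.linalg.norm(x); return np.stack([x,np.cross(n,x),n])
def cast(px,c,F,ref,h):
    px=np.asarray(px,float); d=np.c_[(px[:,0]-c['cx'])/c['fx'],(px[:,1]-c['cy'])/c['fy'],np.ones(len(px))]@Rm(c['orientation']).T
    o=np.array(c['origin']); t=(h-(o-ref)@F[2])/(d@F[2]); return (o+d*t[:,None]-ref)@F.T*1000
def edge(gray,c,F,ref,h,along,a,lohi,b):
    """profile across axis 'along' averaged over other axis range b; return subpixel pos of strongest step near a"""
    s=np.arange(a-8,a+8,.25); tt=np.linspace(*lohi,40)
    prof=[]
    for v in s:
        L=np.zeros((40,3)); L[:,along]=v; L[:,1-along]=tt; L[:,2]=h*1000
        W=L/1000@F+ref; p=(W-np.array(c['origin']))@Rm(c['orientation'])
        u=(c['fx']*p[:,0]/p[:,2]+c['cx']).astype('float32'); w=(c['fy']*p[:,1]/p[:,2]+c['cy']).astype('float32')
        prof.append(cv2.remap(gray,u[None],w[None],cv2.INTER_LINEAR).mean())
    p=np.array(prof); lo,hi=np.percentile(p,10),np.percentile(p,90); q=p>(lo+hi)/2
    k=np.nonzero(np.diff(q.astype(int)))[0]
    return [round(float(s[i]+.25*((lo+hi)/2-p[i])/(p[i+1]-p[i])),2) for i in k]
E
python3 - <<'E'
from bed import *
z=np.load('top.npz'); im,P=z['im'],z['P']; b=np.load('bed.npz'); c=robot.camera_info('top')
L=(P-b['ref'])@b['F'].T*1000
# plate sides (Y beyond insert), from picture: Y in -90..-64 and 45..70, X -80..30
side=(L[...,0]>-80)&(L[...,0]<30)&(((L[...,1]>-90)&(L[...,1]<-65))|((L[...,1]>46)&(L[...,1]<68)))&(abs(L[...,2])<8)
q=P[side]; n=np.linalg.svd(q-q.mean(0),full_matrices=False)[2][2]; n*=np.sign(n[2]); print(len(q),n,np.degrees(np.arccos(n[2])),np.degrees(np.arctan2(n[1],n[0])),'resid',((q-q.mean(0))@n).std())
fl=(im.min(-1)>150)&(abs(L[...,0]+25)<48)&(abs(L[...,1]+10)<52); f=P[fl]
g=im.astype('float32').mean(-1)
best=None
for az in np.arange(-52,-46,.5):
    F=frame(az); r=f.mean(0); 
    fm=(q.mean(0)-r)@F[2]*1000
    # sharpness: std of projected dark/bright edge -> use minAreaRect instead
m=fl.astype('uint8'); 
F=frame(-49); ref=q.mean(0)
ct=max(cv2.findContours(cv2.morphologyEx(m,cv2.MORPH_CLOSE,np.ones((3,3))),0,cv2.CHAIN_APPROX_NONE)[0],key=cv2.contourArea).reshape(-1,2)
K=cast(ct,c,F,ref,.006); print('floor height over plate',((f-ref)@F[2]).mean()*1000)
r=cv2.minAreaRect(K[:,:2].astype('float32')); print(r)
# direction from straight runs
np.savez('bed2.npz',ref=ref)
x0,y0=r[0]
for az in(-51,-50,-49,-48,-47):
    F=frame(az); K=cast(ct,c,F,ref,.006); x0,y0=(K.max(0)+K.min(0))[:2]/2
    A=[edge(g,c,F,ref,.006,0,x0-46,rg,0) for rg in((y0-24,y0-8),(y0+8,y0+24))]
    B=[edge(g,c,F,ref,.014,1,y0+26,rg,0) for rg in((x0-42,x0-28),(x0+30,x0+40))]
    print(az,round(x0,1),round(y0,1),A,B)
E
```

```text
1107 [ 0.30927111 -0.35450822  0.88242581] 28.063613918130514 -48.898726063401966 resid 0.0017934462125827808
floor height over plate 6.0048248073001735
((-1.2031021118164062, 3.2547874450683594), (87.75704956054688, 99.62911224365234), 0.32250070571899414)
-51 -1.5 3.1 [[-45.27], [-46.68]] [[27.92], [30.35]]
-50 -1.4 3.2 [[-45.52], [-46.31]] [[28.64], [29.97]]
-49 -1.2 3.3 [[-45.79], [-45.93]] [[29.35], [29.62]]
-48 -1.3 3.2 [[-46.07], [-45.52]] [[30.06], [29.28]]
-47 -1.4 3.1 [[-46.35], [-45.11]] [[30.76], [28.96]]
```

```bash
python3 - <<'E'
from bed import *
z=np.load('top.npz'); im,P=z['im'],z['P']; ref=np.load('bed2.npz')['ref']; c=robot.camera_info('top'); F=frame(-48.8)
cs=robot.camera_info('side'); ims=np.load('side.npz')['im']
for nm,cc,I in(('top',c,im),('side',cs,ims)):
  g=I.astype('float32').mean(-1)
  E=lambda h,al,a,rg:edge(g,cc,F,ref,h,al,a,rg,0)
  print(nm,'cam dir in bed',((np.array(cc['origin'])-ref)@F.T).round(2))
  for h in(.006,.014):
    print(h,'x-',E(h,0,-45.8,(-16,22)),'x+',E(h,0,47,(-16,22)),'y+ lo/hi',E(h,1,29.4,(-42,-28)),E(h,1,29.4,(30,42)),'y- lo/hi',E(h,1,-23,(-42,-28)),E(h,1,-23,(30,42)))
  print('insert y edges h6 in cut (floor end)',E(.006,1,53,(-18,18)),E(.006,1,-47,(-18,18)))
  print('plate edges h0: y',E(0,1,90,(-40,40)),E(0,1,-82,(-40,40)))
L=(P-ref)@F.T*1000
for s in(1,-1):
  m=(L[...,2]>25)&(L[...,2]<60)&(abs(L[...,0]-92)<20)&(abs(L[...,1]-s*68)<20); q=L[m]; t=q[q[:,2]>51]
  print('pillar',s,m.sum(),q.mean(0).round(1),t.mean(0).round(1),(t.min(0)+t.max(0))/2)
# target: recess floor centre
E
```

```text
top cam dir in bed [0.5  0.22 0.97]
0.006 x- [-45.81] x+ [43.69] y+ lo/hi [27.95] [28.13] y- lo/hi [-22.98] [-22.8]
0.014 x- [-41.5] x+ [47.48] y+ lo/hi [29.46] [29.55] y- lo/hi [-20.84] [-20.8]
insert y edges h6 in cut (floor end) [52.82] [-46.85]
plate edges h0: y [89.57] [-78.97]
side cam dir in bed [ 0.83 -0.25  0.18]
0.006 x- [-45.42] x+ [46.21] y+ lo/hi [33.59] [26.88, 30.33, 30.78] y- lo/hi [-27.86, -16.65] [-28.58]
0.014 x- [-46.61] x+ [48.22] y+ lo/hi [28.36, 34.14] [30.64] y- lo/hi [-27.55, -16.13] [-19.17]
insert y edges h6 in cut (floor end) [49.19, 52.31, 56.09] [-49.22, -39.94]
plate edges h0: y [85.34, 94.03] [-87.13, -77.19]
pillar 1 174 [95.8 75.3 48.2] [93.1 74.4 54.6] [92.79711054 74.5210912  55.16018764]
pillar -1 176 [ 95.9 -59.6  47.8] [ 93.3 -61.1  54.9] [ 93.43344947 -61.35992707  55.0957226 ]
```

```bash
cat > tgt.py <<'E'
from bed import *
F=frame(-48.8); REF=np.load('bed2.npz')['ref']+np.array([.8,3.3,6.])/1000@F  # measured recess floor centre
RB=np.stack([F[0],-F[1],-F[2]],1)  # tool x up slope, z into bed
def Rpick(psi): a=np.radians(psi); return np.array([[np.cos(a),np.sin(a),0],[np.sin(a),-np.cos(a),0],[0,0,-1]])
def move(p,R,show=True):
    s=robot.state(); R0=Rm(s['orientation']); d=R0.T@(np.array(p)-s['position'])/.03; w=Ro.from_matrix(R0.T@R).as_rotvec(degrees=True)/8
    print('rows',d.round(3),w.round(3),'mm',np.linalg.norm(d)*30)
def inbed():
    s=robot.state(); p=(s['position']-REF)@F.T*1000; e=Ro.from_matrix(RB.T@Rm(s['orientation'])).as_rotvec(degrees=True)
    print('bed mm',p.round(2),'rot',e.round(2),'F bed',(F@s['wrist_force']).round(1),'M',s['torque'].round(2),'op',round(s['opening'],3),'g',round(s['grasp_force'],1),'t',round(s['time'],2))
E
python3 -c "
from tgt import *
print(REF,RB)
move([.5001,-.1831,.13],Rpick(140.7))"
```

```text
[0.53338667 0.18541949 0.07515087] [[-5.81588273e-01  7.52414909e-01 -3.09235970e-01]
 [ 6.64342933e-01  6.58689460e-01  3.53237403e-01]
 [ 4.69471563e-01 -5.55111512e-17 -8.82947593e-01]]
rows [12.216 -4.607  4.093] [-6.0000e-03 -1.0000e-02 -1.4287e+01] mm 410.45940951655507
```

```bash
python3 -m jog '1 12.216 -4.607 4.093 0 0 -3; 1 12.216 -4.607 4.093 0 0 -6;1 12.216 -4.607 4.093 0 0 -9;1 12.216 -4.607 4.093 0 0 -12;1 12.216 -4.607 4.093 0 0 -14.29;1 12.216 -4.607 4.093 0 0 -14.29;1 12.216 -4.607 4.093 0 0 -14.29;1 12.216 -4.607 4.093 0 0 -14.29;1 12.216 -4.607 4.093 0 0 -14.29;1 12.216 -4.607 4.093 0 0 -14.29'
python3 -c "
from tgt import *
s=robot.state();print(s['joint_positions'].round(1),s['wrist_force'])
move([.5001,-.1831,.036],Rpick(140.7))"
```

```text
time: 1.35
position: [0.5001, -0.1832, 0.1299]
orientation: [-180.0, -0.1, 134.2]
wrist_force: [0.0, 0.2, -0.7]
opening: 0.999
grasp_force: 0.0
[-24.1   8.6  88.6  -0.   82.9 -68.3] [ 0.00635896  0.23838908 -0.72048312]
rows [-1.000e-03  5.000e-03  3.131e+00] [-0.003 -0.007 -0.812] mm 93.9342534438662
```

```bash
python3 -m jog '1 0 0 0.5 0 0 -0.812;1 0 0 0.5 0 0 -0.812;1 0 0 0.5 0 0 -0.812'
python3 - <<'E'
from tgt import *
s=robot.state();c=robot.camera_info('wrist'); im,d=robot.read_camera('wrist'); cv2.imwrite('pics/w1.png',im); np.savez('w1.npz',im=im,d=d)
print(c); inbed(); print(s['position'],s['orientation'])
hsv=cv2.cvtColor(im,cv2.COLOR_BGR2HSV)
m=((hsv[...,0]>15)&(hsv[...,0]<26)&(hsv[...,1]>130)).astype('uint8'); m=cv2.morphologyEx(m,cv2.MORPH_OPEN,np.ones((3,3)))
for ct in cv2.findContours(m,0,cv2.CHAIN_APPROX_NONE)[0]:
    if cv2.contourArea(ct)<600: continue
    p=ct.reshape(-1,2)-[c['cx'],c['cy']]; r=np.linalg.norm(p,axis=1); th=r/c['fx']
    ray=np.c_[p/r[:,None]*np.sin(th)[:,None],np.cos(th)]@Rm(c['orientation']).T
    o=np.array(c['origin']); W=o+ray*((.024-o[2])/ray[:,2])[:,None]
    R=cv2.minAreaRect((W[:,:2]*1000).astype('float32')); print(ct.mean((0,1)),cv2.contourArea(ct),R)
E
```

```text
time: 1.72
position: [0.5003, -0.1835, 0.1157]
orientation: [-180.0, 0.0, 140.2]
wrist_force: [-0.0, 0.3, 0.3]
opening: 1.001
grasp_force: 0.0
{'fx': 371.64829954431775, 'fy': 371.64829954431775, 'cx': 312.681005772692, 'cy': 237.61315595462256, 'origin': array([ 0.44472251, -0.13791905,  0.23568917]), 'orientation': array([1.63906942e+02, 4.97948297e-02, 5.02476782e+01])}
bed mm [-206.82  267.85  156.19] rot [  2.2  -27.97  -8.84] F bed [0.  0.2 0.1] M [ 0.05  0.03 -0.02] op 0.999 g 0.0 t 1.77
[ 0.5003059  -0.18352394  0.11573507] [-1.79996757e+02  2.28868393e-03  1.40199763e+02]
```

View pics/w1.png

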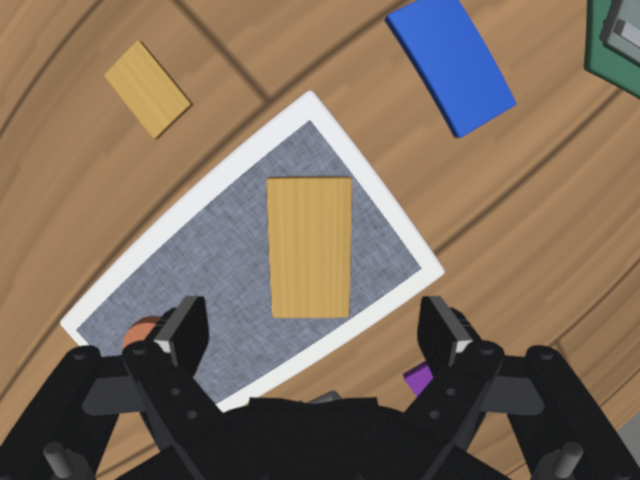

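The blank is centred at (310,247), upright and between the fingers. The disc is at (145,335), well left. The mask only needs a lower saturation limit.

```bash
python3 - <<'E'
from tgt import *
c={'fx': 371.64829954431775,'cx': 312.681005772692, 'cy': 237.61315595462256, 'origin':[ 0.44472251, -0.13791905,  0.23568917], 'orientation':[1.63906942e+02, 4.97948297e-02, 5.02476782e+01]}
im=np.load('w1.npz')['im']; hsv=cv2.cvtColor(im,cv2.COLOR_BGR2HSV); print(hsv[247,310])
m=np.zeros((480,640),np.uint8); m[165:330,255:362]=1; m&=((hsv[...,0]>12)&(hsv[...,0]<30)&(hsv[...,1]>85)).astype('uint8'); m=cv2.morphologyEx(m,cv2.MORPH_OPEN,np.ones((5,5)))
ct=max(cv2.findContours(m,0,cv2.CHAIN_APPROX_NONE)[0],key=cv2.contourArea)
p=ct.reshape(-1,2)-[c['cx'],c['cy']]; r=np.linalg.norm(p,axis=1); th=r/c['fx']
ray=np.c_[p/r[:,None]*np.sin(th)[:,None],np.cos(th)]@Rm(c['orientation']).T
o=np.array(c['origin']); W=o+ray*((.024-o[2])/ray[:,2])[:,None]
print(cv2.minAreaRect((W[:,:2]*1000).astype('float32')))
move([.5001,-.1831,.036],Rpick(140.7))
E
```

```text
[ 20 129 197]
((496.84490966796875, -184.0077667236328), (49.22404479980469, 89.53375244140625), 50.73329162597656)
rows [0.02  0.005 2.665] [ 0.001  0.004 -0.06 ] mm 79.96091578677557
```

```bash
python3 -m jog '1 0.05 -0.04 2 0 0 -0.06;1 0.05 -0.04 2.66 0 0 -0.06;1 0.05 -0.04 2.66 0 0 -0.06;-1 0.05 -0.04 2.66 0 0 -0.06;-1 0.05 -0.04 2.66 0 0 -0.06;-1 0.05 -0.04 2.66 0 0 -0.06;-1 0.05 -0.04 2.66 0 0 -0.06;-1 0.05 -0.04 2.66 0 0 -0.06'
```

```text
time: 2.78
position: [0.4995, -0.1841, 0.038]
orientation: [180.0, 0.2, 140.8]
wrist_force: [-1.8, 0.5, 5.7]
opening: 0.559
grasp_force: 61.9
```

```bash
python3 -m jog '-1 0 0 0 0 0 0;-1 0 0 -1 0 0 0;-1 0 0 -3 0 0 0;-1 0 0 -5 0 0 0;-1 0 0 -5 0 0 0;-1 0 0 -5 0 0 0'
python3 - <<'E'
from tgt import *
s=robot.state();c=robot.camera_info('wrist'); im,d=robot.read_camera('wrist'); cv2.imwrite('pics/w2.png',im); np.savez('w2.npz',im=im,d=d,**{k:c[k] for k in c},p=s['position'],orr=s['orientation'])
inbed(); print(s['position'],s['wrist_force'],s['joint_positions'].round(1))
move(REF+np.array([0,0,.10])@F,RB)
E
```

```text
time: 3.52
position: [0.4977, -0.1831, 0.1843]
orientation: [-180.0, -0.1, 140.8]
wrist_force: [0.1, -0.0, -6.1]
opening: 0.551
grasp_force: 64.4
bed mm [-173.    269.81  214.5 ] rot [  2.43 -27.71  -9.39] F bed [-2.7  0.6 -5.6] M [ 0.02 -0.03 -0.  ] op 0.556 g 64.4 t 3.58
[ 0.49767382 -0.18314022  0.18431784] [ 0.05184738 -0.01828592 -6.09676117] [-24.2   5.7  85.3  -0.   89.1 -75. ]
rows [ 5.284 10.016  0.673] [-0.303  3.463  1.173] mm 340.34416644481996
```

View pics/w2.png

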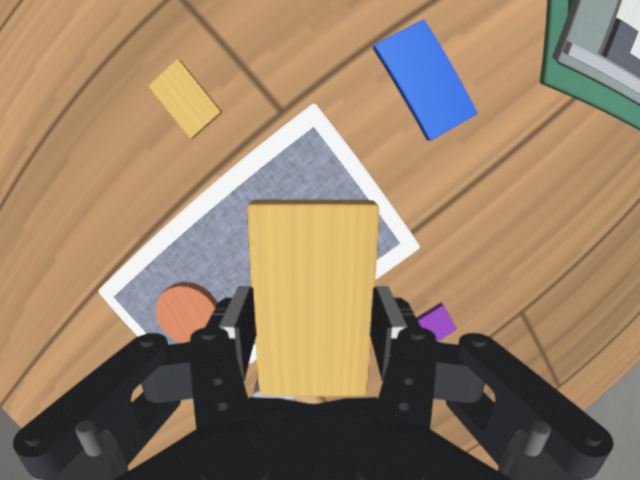

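The blank is held squarely between the pads, spanning about (250–378, 203–397). Measure its pose in the tool frame.

```bash
cat > wr.py <<'E'
from tgt import *
def wrist(name):
    s=robot.state();c=robot.camera_info('wrist'); im,d=robot.read_camera('wrist'); np.savez(name,im=im,d=d,p=s['position'],orr=s['orientation'],**c)
def wpts(name):
    z=np.load(name); v,u=np.mgrid[:480,:640]; q=np.stack([u-z['cx'],v-z['cy']],-1); r=np.linalg.norm(q,axis=-1)+1e-9; th=r/z['fx']
    ray=np.dstack([q/r[...,None]*np.tan(th)[...,None],np.ones_like(r)])@Rm(z['orientation']).T
    return z['im'],z['d'],ray,z['origin'],z['p'],Rm(z['orr'])
def blank(name):
    im,d,ray,o,p,R=wpts(name); hsv=cv2.cvtColor(im,cv2.COLOR_BGR2HSV)
    m=((hsv[...,0]>12)&(hsv[...,0]<30)&(hsv[...,1]>85)&(d<.2)&(d>0)).astype('uint8'); m=cv2.morphologyEx(m,cv2.MORPH_OPEN,np.ones((5,5)))
    n,l,s,_=cv2.connectedComponentsWithStats(m); m=l==1+np.argmax(s[1:,4])
    T=((o+ray*d[...,None])-p)@R*1000; e=cv2.erode(m.astype('uint8'),np.ones((9,9)))>0; e&=abs(T[...,2]-np.median(T[e][:,2]))<4
    q=T[e]; A=np.c_[q[:,:2],np.ones(len(q))]; k=np.linalg.lstsq(A,q[:,2],rcond=None)[0]
    # outline cast on fitted plane
    ct=max(cv2.findContours(m.astype('uint8'),0,cv2.CHAIN_APPROX_NONE)[0],key=cv2.contourArea).reshape(-1,2)
    ot=(o-p)@R*1000; rt=ray[ct[:,1],ct[:,0]]@R; t=(k[2]+k[0]*ot[0]+k[1]*ot[1]-ot[2])/(rt[:,2]-k[0]*rt[:,0]-k[1]*rt[:,1]); W=ot+rt*t[:,None]
    print('top plane z',k[2].round(2),'tilt deg (dz/dx,dz/dy)',np.degrees(k[:2]).round(2),'x',W[:,0].min().round(1),W[:,0].max().round(1),'rect',cv2.minAreaRect(W[:,:2].astype('float32')))
E
python3 -c "
from wr import *
blank('w2.npz')"
```

```text
top plane z 14.79 tilt deg (dz/dx,dz/dy) [-0.22  0.1 ] x -43.5 47.5 rect ((2.033885955810547, -0.6401348114013672), (90.99610900878906, 49.951263427734375), 0.0372515469789505)
```

```bash
python3 -m jog '-1 1 2 0 -0.05 0.6 0.2;-1 2 4 0 -0.1 1.4 0.45;-1 3 6 0.2 -0.2 2.1 0.7;-1 4 8 0.5 -0.25 2.8 0.95;-1 5.284 10.016 0.673 -0.3 3.46 1.17;-1 5.284 10.016 0.673 -0.3 3.46 1.17;-1 5.284 10.016 0.673 -0.3 3.46 1.17;-1 5.284 10.016 0.673 -0.3 3.46 1.17'
python3 - <<'E'
from wr import *
inbed(); wrist('w3.npz'); blank('w3.npz'); print(robot.state()['joint_positions'].round(1))
cv2.imwrite('pics/w3.png',np.load('w3.npz')['im'])
move(REF+np.array([0,0,.07])@F,RB)
E
```

```text
time: 4.58
position: [0.5649, 0.149, 0.1638]
orientation: [-179.9, -27.8, 131.2]
wrist_force: [-0.6, -0.1, -5.4]
opening: 0.557
grasp_force: 64.8
bed mm [ -0.85   0.29 100.86] rot [ 0.07 -0.19  0.02] F bed [-2.3  0.5 -4.9] M [-0.46 -0.43  0.02] op 0.557 g 64.8 t 4.58
top plane z 15.35 tilt deg (dz/dx,dz/dy) [-0.09  0.11] x -44.0 47.0 rect ((1.5030784606933594, -0.8906593322753906), (49.71998977661133, 90.95943450927734), 89.99964141845703)
[  1.9  26.2  66.6  21.9 104.6 -37. ]
rows [0.035 0.011 1.05 ] [-0.002  0.027 -0.003] mm 31.527868033581324
```

View pics/w3.png

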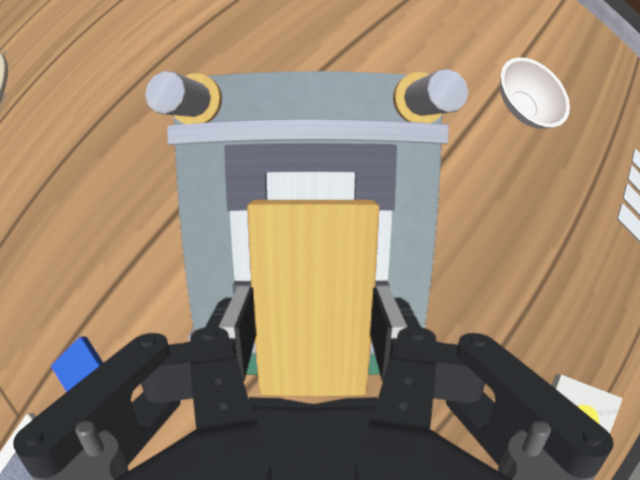

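The wrist view shows the blank (250–378, 200–395) over the die. The recess's upper end is at row ~172, its long walls are at cols ~267 and ~355, and the insert sides at cols ~226 and ~396. I measure these in the same camera as the blank.

```bash
cat >> wr.py <<'E'
def recess(name,xr=(36,44),win=7):
    z=np.load(name); im=z['im'].astype('float32').mean(-1); C=Rm(z['orientation'])
    def prof(X,Y,h):
        W=REF+np.stack([X,Y,np.full_like(X,h)],-1)/1000@F; p=(W-z['origin'])@C; rr=np.hypot(p[...,0],p[...,1]); th=np.arctan2(rr,p[...,2])*z['fx']
        return cv2.remap(im,(z['cx']+p[...,0]/rr*th).astype('float32'),(z['cy']+p[...,1]/rr*th).astype('float32'),cv2.INTER_LINEAR).mean(0)
    def E(al,a,rg,h):
        s=np.arange(a-win,a+win,.2); A,B=np.meshgrid(s,np.linspace(*rg,30)); p=prof(A,B,h) if al==0 else prof(B,A,h)
        g=np.gradient(cv2.GaussianBlur(p.reshape(1,-1).astype('float32'),(0,0),3)[0]); k=np.argmax(abs(g)); return round(float(s[k]),2),round(float(g[k]),1)
    print('x+ rim',E(0,46.5,(-18,18),8),'y+ floor',E(1,26.25,xr,0),'y- floor',E(1,-26.25,xr,0),'ins y+',E(1,50,(35,55),8),'ins y-',E(1,-50,(35,55),8))
    p=(z['p']-REF)@F.T*1000; print('tcp bed',p.round(2))
E
python3 -c "
from wr import *
recess('w3.npz');recess('w3.npz',(42,45))"
python3 -m jog '-1 0.035 0.01 0.6 0 0.027 0;-1 0.035 0.01 1.05 0 0.027 0;-1 0.035 0.01 1.05 0 0.027 0'
python3 -c "
from wr import *
inbed(); wrist('w4.npz'); blank('w4.npz'); recess('w4.npz',(42,45))"
```

```text
x+ rim (48.3, -12.0) y+ floor (29.05, -14.6) y- floor (-23.25, 13.1) ins y+ (52.6, 4.3) ins y- (-46.8, -5.1)
tcp bed [ -0.85   0.29 100.86]
x+ rim (48.3, -12.0) y+ floor (29.05, -14.5) y- floor (-23.25, 13.4) ins y+ (52.6, 4.3) ins y- (-46.8, -5.1)
tcp bed [ -0.85   0.29 100.86]
time: 5.0
position: [0.5541, 0.1617, 0.1362]
orientation: [-179.9, -28.1, 131.2]
wrist_force: [0.4, -0.5, -3.8]
opening: 0.553
grasp_force: 64.8
bed mm [8.800e-01 5.000e-02 6.868e+01] rot [ 0.1   0.09 -0.01] F bed [-2.3  0.  -3. ] M [-0.49 -0.44  0.02] op 0.553 g 64.8 t 5.0
top plane z 15.38 tilt deg (dz/dx,dz/dy) [-0.1   0.19] x -43.9 47.0 rect ((1.6198348999023438, -0.9058818817138672), (90.85161590576172, 49.945465087890625), 0.21441017091274261)
x+ rim (48.3, -12.7) y+ floor (29.05, -16.1) y- floor (-23.25, 15.2) ins y+ (52.4, 4.6) ins y- (-46.8, -5.4)
tcp bed [8.800e-01 5.000e-02 6.868e+01]
```

```bash
python3 - <<'E'
from wr import *
for n in('w2.npz','w3.npz','w4.npz'):
    z=np.load(n); im=z['im'].astype('float32'); R=Rm(z['orr']); C=Rm(z['orientation'])
    for h in (15.0,):
      for s in (np.arange(42,50,.5),np.arange(-50,-40,.5)):
        A,B=np.meshgrid(s,np.linspace(-15,15,31)); W=z['p']+np.stack([A,B,np.full_like(A,h)],-1)/1000@R.T; p=(W-z['origin'])@C; rr=np.hypot(p[...,0],p[...,1]); th=np.arctan2(rr,p[...,2])*z['fx']
        u=z['cx']+p[...,0]/rr*th; v=z['cy']+p[...,1]/rr*th
        g=cv2.remap(im,u.astype('float32'),v.astype('float32'),cv2.INTER_LINEAR).mean(0)[:,2]
        print(n,s[0],[int(a) for a in g],v[15,0].round(),v[15,-1].round())
E
```

```text
w2.npz 42.0 [225, 225, 225, 225, 225, 225, 223, 211, 162, 119, 110, 117, 135, 145, 145, 145] 214.0 194.0
w2.npz -50.0 [31, 32, 35, 40, 55, 73, 93, 114, 133, 151, 167, 179, 189, 201, 214, 221, 224, 225, 225, 225] 406.0 391.0
w3.npz 42.0 [226, 226, 226, 226, 226, 226, 221, 201, 181, 175, 185, 211, 221, 223, 223, 223] 213.0 193.0
w3.npz -50.0 [43, 44, 47, 52, 63, 81, 99, 118, 138, 156, 171, 180, 187, 196, 212, 222, 225, 226, 226, 226] 406.0 391.0
w4.npz 42.0 [227, 227, 227, 227, 227, 226, 221, 201, 181, 176, 188, 216, 227, 228, 228, 229] 213.0 193.0
w4.npz -50.0 [44, 45, 46, 47, 50, 55, 61, 67, 73, 79, 84, 95, 118, 158, 201, 220, 225, 227, 227, 227] 406.0 391.0
```

```bash
python3 -m jog '-1 0 -0.067 0.5 0 0 0;-1 0 -0.067 0.8 0 0 0;-1 0 -0.067 0.8 0 0 0;-1 0 -0.067 0.8 0 0 0;-1 0 -0.067 0.8 0 0 0'
python3 -c "
from wr import *
inbed(); wrist('w5.npz'); recess('w5.npz',(46,47)); inbed(); move(REF+np.array([.9,2,39])/1000@F,RB)"
```

```text
time: 5.68
position: [0.5468, 0.1686, 0.1174]
orientation: [179.9, -27.9, 131.3]
wrist_force: [-0.5, -0.1, -4.5]
opening: 0.556
grasp_force: 64.8
bed mm [ 0.88  0.96 47.38] rot [-0.1  -0.07 -0.09] F bed [-1.9  0.5 -4.1] M [-0.5  -0.39 -0.02] op 0.556 g 64.8 t 5.67
x+ rim (48.3, -13.1) y+ floor (28.85, -13.8) y- floor (-23.25, 15.6) ins y+ (52.4, 4.8) ins y- (-46.8, -5.6)
tcp bed [ 0.88  0.96 47.38]
bed mm [ 0.87  1.02 47.3 ] rot [-0.09 -0.07 -0.08] F bed [-2.5  0.  -3.1] M [-0.47 -0.36  0.01] op 0.556 g 64.8 t 5.72
rows [ 0.001 -0.033  0.277] [0.012 0.008 0.01 ] mm 8.355896203021953
```

```bash
python3 -m jog '-1 0 -0.033 0.15 0.01 0.01 0.01;-1 0 -0.033 0.28 0.01 0.01 0.01;-1 0 -0.033 0.28 0.01 0.01 0.01;-1 0 -0.033 0.28 0.01 0.01 0.01'
python3 -c "
from wr import *
inbed(); wrist('w6.npz'); recess('w6.npz',(46,47)); blank('w6.npz'); inbed()"
```

```text
time: 6.22
position: [0.5431, 0.171, 0.1095]
orientation: [-180.0, -28.0, 131.2]
wrist_force: [0.1, 0.7, -5.5]
opening: 0.559
grasp_force: 64.8
bed mm [ 0.91  2.14 38.45] rot [0.02 0.04 0.  ] F bed [-2.2 -0.5 -5.1] M [-0.49 -0.42 -0.01] op 0.559 g 64.8 t 6.22
x+ rim (48.3, -13.9) y+ floor (28.85, -14.9) y- floor (-23.25, 14.8) ins y+ (52.4, 5.0) ins y- (-46.6, -5.8)
tcp bed [ 0.91  2.14 38.45]
top plane z 15.38 tilt deg (dz/dx,dz/dy) [-0.12  0.09] x -43.9 46.9 rect ((1.5304298400878906, -0.8452167510986328), (90.77996063232422, 49.71134567260742), 0.02001218870282173)
bed mm [ 0.91  2.11 38.55] rot [0.02 0.04 0.  ] F bed [-2.1  0.6 -4.1] M [-0.48 -0.38  0.02] op 0.553 g 64.8 t 6.28
```

```bash
python3 -m jog '-1 0 0 0.04 0 0 0;-1 0 0 0.08 0 0 0;-1 0 0 0.12 0 0 0;-1 0 0 0.16 0 0 0;-1 0 0 0.2 0 0 0;-1 0 0 0.2 0 0 0'
python3 -c "
from wr import *
inbed()"
```

```text
time: 7.02
position: [0.5412, 0.1732, 0.1041]
orientation: [-180.0, -28.0, 131.2]
wrist_force: [-0.3, -0.1, -6.3]
opening: 0.558
grasp_force: 64.8
bed mm [ 0.9   2.21 32.3 ] rot [0.03 0.05 0.01] F bed [-2.8  0.3 -5.6] M [-0.5  -0.42 -0.05] op 0.558 g 64.8 t 7.03
```

```bash
python3 -m jog '-1 0 0 0.03 0 0 0;-1 0 0 0.06 0 0 0;-1 0 0 0.09 0 0 0;-1 0 0 0.09 0 0 0'
python3 -c "
from wr import *
inbed()"
```

```text
time: 7.52
position: [0.5403, 0.1741, 0.1017]
orientation: [-180.0, -28.1, 131.2]
wrist_force: [-0.7, -0.6, -4.5]
opening: 0.555
grasp_force: 64.8
bed mm [ 0.92  2.21 29.57] rot [0.04 0.05 0.01] F bed [-2.1  0.9 -4. ] M [-0.43 -0.35 -0.02] op 0.555 g 64.8 t 7.53
```

```bash
python3 -m jog '-1 0 0 0.025 0 0 0;-1 0 0 0.05 0 0 0;-1 0 0 0.075 0 0 0;-1 0 0 0.075 0 0 0'
python3 -c "
from wr import *
inbed()"
```

```text
time: 8.02
position: [0.5397, 0.1749, 0.0997]
orientation: [-180.0, -28.0, 131.2]
wrist_force: [0.3, 0.3, -5.5]
opening: 0.556
grasp_force: 64.8
bed mm [ 0.89  2.18 27.38] rot [0.03 0.05 0.01] F bed [-2.5 -0.4 -4.9] M [-0.4  -0.45  0.  ] op 0.556 g 64.8 t 8.03
```

```bash
python3 -m jog '-1 0 0 0.02 0 0 0;-1 0 0 0.04 0 0 0;-1 0 0 0.05 0 0 0;-1 0 0 0.05 0 0 0'
python3 -c "
from wr import *
inbed()"
```

```text
time: 8.52
position: [0.5393, 0.1754, 0.0986]
orientation: [-180.0, -28.0, 131.2]
wrist_force: [0.8, -0.5, -5.0]
opening: 0.561
grasp_force: 64.8
bed mm [ 0.92  2.17 26.02] rot [0.02 0.04 0.01] F bed [-3.1 -0.3 -4. ] M [-0.48 -0.33  0.01] op 0.561 g 64.8 t 8.53
```

```bash
python3 -m jog '-1 0 0 0.015 0 0 0;-1 0 0 0.03 0 0 0;-1 0 0 0.04 0 0 0;-1 0 0 0.04 0 0 0'
python3 -c "
from wr import *
inbed(); wrist('w7.npz'); cv2.imwrite('pics/w7.png',np.load('w7.npz')['im'][130:410,160:480].repeat(2,0).repeat(2,1))"
```

```text
time: 9.02
position: [0.5393, 0.1754, 0.0985]
orientation: [180.0, -28.0, 131.2]
wrist_force: [-1.3, -5.1, 3.9]
opening: 0.561
grasp_force: 65.9
bed mm [ 0.89  2.14 25.93] rot [-0.02 -0.01 -0.01] F bed [-0.8  4.3  4.9] M [-0.65  0.23  0.34] op 0.561 g 65.9 t 9.03
```

View pics/w7.png

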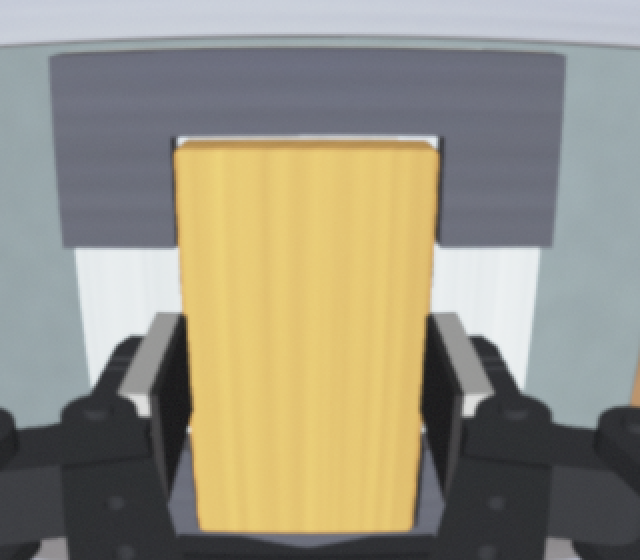

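```bash
python3 - <<'E'
from wr import *
im,d,ray,o,p,R=wpts('w7.npz'); L=((o+ray*d[...,None])-REF)@F.T*1000
def md(r0,r1,c0,c1): q=L[130+r0//2:130+r1//2,160+c0//2:160+c1//2].reshape(-1,3); return np.median(q,0).round(2)
print('blank top far/near',md(170,230,200,420),md(440,510,220,400),'left/right',md(180,450,195,230),md(180,450,390,415))
print('rim',md(70,125,100,500),md(150,230,70,160),md(150,230,460,540),'floor',md(255,300,90,160),md(255,300,450,530))
recess('w7.npz',(46,47)); blank('w7.npz')
E
```

```text
blank top far/near [36.57  2.55 10.67] [-25.81   2.42  10.64] left/right [13.07 21.82 10.69] [ 13.   -16.    10.62]
rim [55.62  4.06  6.67] [37.64 40.64  6.73] [ 37.67 -35.07   6.58] floor [16.26 42.04 -1.22] [ 16.32 -36.44  -1.38]
x+ rim (48.7, -7.6) y+ floor (28.85, -12.9) y- floor (-23.25, 14.8) ins y+ (52.4, 5.1) ins y- (-46.6, -5.9)
tcp bed [ 0.89  2.14 25.93]
top plane z 15.27 tilt deg (dz/dx,dz/dy) [0.01 0.11] x -43.8 46.9 rect ((1.55633544921875, -0.8584365844726562), (90.80859375, 50.0101203918457), 0.06942275166511536)
```

Blank top is 10.65 mm and rim 6.65 mm, so it stands 4.0 mm proud and flat: seated. Release and retreat.

```bash
python3 -m jog '0.4 0 0 0 0 0 0;0.6 0 0 0 0 0 0;0.6 0 0 0 0 0 0;0.6 0 0 0 0 0 0;0.6 0 0 0 0 0 0;0.6 0 0 -0.3 0 0 0;0.6 0 0 -1 0 0 0;0.6 0 0 -2.5 0 0 0;0.6 0 0 -3 0 0 0;0.6 0 0 -3 0 0 0'
python3 - <<'E'
from wr import *
inbed(); wrist('w8.npz'); cv2.imwrite('pics/w8.png',np.load('w8.npz')['im'])
im,d,ray,o,p,R=wpts('w8.npz'); L=((o+ray*d[...,None])-REF)@F.T*1000
def at(x,y,r=4): m=(abs(L[...,0]-x)<r)&(abs(L[...,1]-y)<r)&(abs(L[...,2])<25); return np.median(L[m][:,2]).round(2),m.sum()
for x,y in((35,2.8),(-30,2.8),(0,20),(0,-15),(10,2.8)): print('blank',x,y,at(x,y))
for x,y in((55,3),(35,40),(35,-35)): print('rim',x,y,at(x,y))
E
```

```text
time: 10.32
position: [0.5673, 0.1438, 0.1775]
orientation: [179.9, -28.0, 131.2]
wrist_force: [-0.1, -0.4, 0.1]
opening: 0.796
grasp_force: 0.0
bed mm [  0.65   1.92 115.54] rot [-0.07 -0.02  0.  ] F bed [-0.2  0.3  0.2] M [-0.1  -0.11  0.  ] op 0.796 g 0.0 t 10.32
blank 35 2.8 (np.float64(10.75), np.int64(168))
blank -30 2.8 (np.float64(10.63), np.int64(135))
blank 0 20 (np.float64(10.81), np.int64(143))
blank 0 -15 (np.float64(10.68), np.int64(145))
blank 10 2.8 (np.float64(10.61), np.int64(155))
rim 55 3 (np.float64(6.74), np.int64(168))
rim 35 40 (np.float64(6.77), np.int64(161))
rim 35 -35 (np.float64(6.65), np.int64(160))
```

View pics/w8.png

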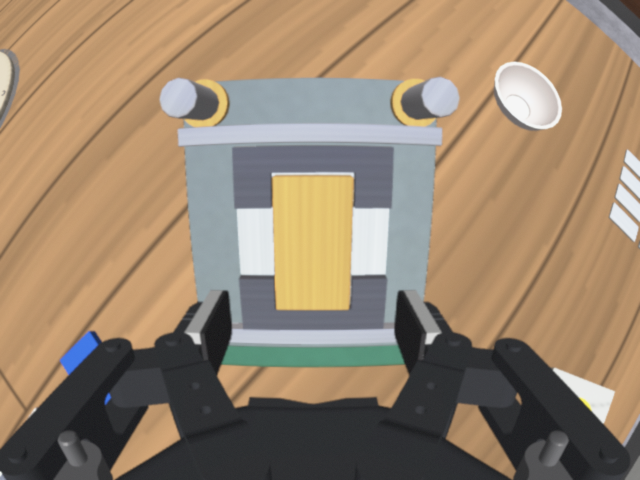

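The blank (273–353, 174–310) lies in the recess, 4 mm proud at all the points I checked, released, and the gripper is clear.

```bash
python3 -c "
from rig import robot
print(robot.finish_job())"
```

```text
the job is handed in; nothing more can be done
None
```

The oblong brass blank is in the die recess, lying flat on its floor (4 mm proud of the rim by wrist-camera depth) and released; the job was handed in at about 10 s, and no pass/fail verdict came back.

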